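# Sort the game pieces from the lazy susan into their trays

## Robot

A 6-joint arm with a two-finger parallel gripper is mounted at the origin on the work surface. World frame = base frame: x ahead of the robot, y to its left, z up, the work surface at z = 0. Lengths are in m, angles in degrees, forces in N, time in s.
With the tool pointing down it reaches from about 0.3 to 0.75 m from the base axis. Payload 8.5 kg.
Tool frame: the origin (TCP) lies between the finger pads; the fingertips stand 25 mm ahead of it and the grasp point (between the pads) lies 6 mm ahead of it; x points along the fingers, y is the direction in which the jaws open and shut, and the axes are right-handed (so a half turn about x gives the same grasp; the last joint's range is limited). The gripper opens to 85 mm and grips with 20 to 120 N. Pads are 22 mm wide; open, the fingers measure 114 mm over their backs; the gripper's body (76 mm by 85 mm) begins 54 mm behind the grasp point. The pads swing forward as they close: fully open they stand 13 mm farther back than shut.
Start: joints at [57.049, 21.807, 74.336, -0, 83.858, -12.336], TCP at [0.194, 0.515, 0.256] pointing down, gripper open.
Joint ranges: [-178.18, 178.18], [-50.72, 133.34], [12.68, 142.11], [-81.47, 261.47], [9.98, 163.14], [-165.26, 165.26]. Speed limits (degrees/s): [136.94, 136.94, 180, 180, 180, 180].

## Interface

Orientations are given as a 3x3 rotation matrix whose columns are the frame's x, y, z axes.
In Python, from rig import sensors, get_image, workorder gives the robot as it stands.
- The arm moves only by the tool arm_command, never from a script. Its argument "plan" is a list that holds one entry, the list of rows, each a list of 6 numbers: the shift along the tool's x, y, z in units of 25 mm (1.0 is 25 mm), then the turn, a rotation vector about the tool's x, y, z in units of 6 degrees (1.0 is 6 degrees). In form: [[[dx, dy, dz, ax, ay, az], ...]]. A call has 1 to 10 rows; each row is the pose to reach, as a shift and turn from the pose commanded when the call began, along the tool's axes at that moment; what a row does not reach only later rows make up. A row lasts 1/10 s, in which the tool goes at most 50 mm and 8.59 degrees, less where a joint would pass 70% of its speed; a pose out of reach is approached as far as the arm can. A call with a gripper value outside its range is refused whole. "jaw" is the closure, from 0 (fully open) to 1 (shut), set as the call begins (left out, the last holds). The fingers move at their own pace and stop on an object; "newtons" is the grip in N (left out, the last holds). Time passes only in rows, so rows that repeat a pose let the fingers close. It gives the time, the measured TCP pose, the force and the opening at its end, in the units of the state.
- sensors.observe(): the state, without advancing time (a new reading comes with each control period).
- get_image(name): name is "scene" or "top" or "wrist"; returns a dict with "img" (384x512x3 uint8, red, green, blue), "fx", "fy", "cx", "cy" (pixels), "T" (4x4, takes a point from camera to world coordinates). Camera axes: x right, y up, looking along -z (the intrinsics and any distortion apply to the point x, -y, -z); pixel columns grow to the right and rows downward; lengths in m; the calibration is good to about 2 mm. The wrist camera is an equidistant fisheye: a pixel r from the principal point sees the ray r / f radians off the axis. A picture is of the moment at which its call begins. There is no depth.
- workorder.close_job(): hands the job in, once; it reports no verdict.
The state is a dict: "time_s": time; "q": joint angles; "qvel": joint speeds; "joint_efforts": joint torques, N m; "position": TCP position; "tool_rot": TCP orientation; "ft_force": force on the tool from outside, world axes, zero at the start; "wrist_torque": the same for the moment, N m; "grip_width": finger opening in m.
Only numpy, scipy, OpenCV 4.12 (cv2) and the standard library are available. Lean on these libraries where they do the work, as an engineer would, in place of code of your own. Each camera call takes 0.05 s, during which the arm holds its last target. There are 200 camera calls.

## Task

Game night is over: sort the pieces on the lazy susan into their three wooden trays. Stand both ducks upright in the oblong tray, lay both draughts discs flat on the floor of the round tray, not one on the other, and stand the pawn upright in the square tray. Leave the tumbler of dice and the clipboard where they are.

Things in the scene. Friction and masses are not known exactly. Their poses are not given: they have to be found in the camera images.
- duck_a_mid (a point): One of two identical yellow plastic ducks: body 46 mm long, 34 mm wide with upright sides, 28 mm tall; 52 mm tall in all with its 27 mm ball head over the front half (beak 30 mm ahead of centre); about 40 g. The point is at mid-body, 25 mm above its flat underside; x points to the beak, y across, z up. Starts upright, any heading, on the lazy susan (top 30 mm above the shelf).
- duck_b_mid (a point): One of two identical yellow plastic ducks: body 46 mm long, 34 mm wide with upright sides, 28 mm tall; 52 mm tall in all with its 27 mm ball head over the front half (beak 30 mm ahead of centre); about 40 g. The point is at mid-body, 25 mm above its flat underside; x points to the beak, y across, z up. Starts upright, any heading, on the lazy susan (top 30 mm above the shelf).
- disc_a_mid (a point): One of two identical dark wooden draughts discs, 38 mm across, 18 mm thick, thin ring inlay on top; about 25 g. The point is at its centre, 9 mm above its underside; z is its axis. Starts flat on the lazy susan: a pale wooden disc 260 mm across, top 30 mm above the shelf, turning stiffly; the five pieces ring its middle 88 mm out, where a 32 mm wide knob rises 27 mm above the disc.
- disc_b_mid (a point): One of two identical dark wooden draughts discs, 38 mm across, 18 mm thick, thin ring inlay on top; about 25 g. The point is at its centre, 9 mm above its underside; z is its axis. Starts flat on the lazy susan: a pale wooden disc 260 mm across, top 30 mm above the shelf, turning stiffly; the five pieces ring its middle 88 mm out, where a 32 mm wide knob rises 27 mm above the disc.
- pawn_mid (a point): The dark wooden pawn: an upright cylinder 30 mm across and 30 mm tall with a 21 mm ball head on top, 52 mm tall in all; about 30 g. The point is on its axis, 25 mm above its underside; z up. Starts upright on the lazy susan, whose top is 30 mm above the shelf.
- oblong_tray: The oblong wooden tray, fixed, open above: outside 112 mm along its x by 172 mm along its y (long side), 17 mm high; walls 6 mm, floor 6 mm thick, so 100 x 160 mm inside. Origin at the centre of its underside, on the shelf; z up.
- square_tray: The square wooden tray, fixed, open above: outside 122 x 122 mm, 17 mm high; walls 6 mm, floor 6 mm thick, so 110 x 110 mm inside. Origin at the centre of its underside, on the shelf; x and y along its sides, z up.
- round_tray: The round wooden tray, fixed, open above: 152 mm across outside, 17 mm high; wall 6 mm, floor 6 mm thick, so 140 mm across inside. Origin at the centre of its underside, on the shelf; z up.
- tumbler_mid (a point): Bystander: a loose frosted glass tumbler holding small white dice, 80 mm across the rim, 85 mm tall. The point is on its axis half-way up, 42.5 mm above its underside; z up.
- clipboard_mid (a point): Bystander: a loose aluminium clipboard lying flat, 315 mm along its x by 230 mm along its y, board 4 mm thick, with a sprung steel clip about 20 mm high at its +x end. The point is at the middle of the board, 2 mm above its underside; z up.
Not all that is in view belongs to the job. Leave any purple or red look-alike of the part that bears disc_a_mid alone. Leave any blue look-alike of the part that bears duck_b_mid alone.

How it is judged (in metres and radians):
At the end, for the whole second after the job is handed in: Both ducks stand on the floor of the oblong tray (height within 5 mm, tilt below 0.2 rad), both discs lie flat on the floor of the round tray (height within 5 mm), the pawn stands on the floor of the square tray (height within 5 mm, tilt below 0.2 rad), all inside the walls and at rest (x of duck_a_mid in the frame of oblong_tray between -0.042 and 0.042 m and y of duck_a_mid in the frame of oblong_tray between -0.072 and 0.072 m and z of duck_a_mid in the frame of oblong_tray between 0.026 and 0.035 m and angle between each of duck_a_mid, duck_b_mid, pawn_mid's own z axis and vertical below 0.2 rad and linear speed of each of duck_a, duck_b, disc_a, disc_b, pawn below 0.02 m/s and angular speed of each of duck_a, duck_b, disc_a, disc_b, pawn below 0.3 rad/s and x of duck_b_mid in the frame of oblong_tray between -0.042 and 0.042 m and y of duck_b_mid in the frame of oblong_tray between -0.072 and 0.072 m and z of duck_b_mid in the frame of oblong_tray between 0.026 and 0.035 m and horizontal distance between each of disc_a_mid, disc_b_mid and round_tray below 0.056 m and z of disc_a_mid in the frame of round_tray between 0.01 and 0.019 m and z of disc_b_mid in the frame of round_tray between 0.01 and 0.019 m and x of pawn_mid in the frame of square_tray between -0.046 and 0.046 m and y of pawn_mid in the frame of square_tray between -0.046 and 0.046 m and z of pawn_mid in the frame of square_tray between 0.026 and 0.035 m); the robot touches nothing.
It fails at once if the tumbler was shifted by more than 15 mm or tipped (distance of tumbler_mid from where it was at the start of the episode above 0.015 m or angle between tumbler_mid's own z axis and vertical above 0.3 rad).
It fails at once if the clipboard was shifted by more than 15 mm (distance of clipboard_mid from where it was at the start of the episode above 0.015 m).
It also fails if it takes over 120 s, if anything falls off the work surface, if the arm or the gripper's body presses on something with over 40 N, if the wrist force passes 120 N, or if a joint passes its speed limit or range.

## Working session

There is one attempt and no reset: what is moved stays moved. The work goes in short steps, Python scripts to look and compute and a tool call to move; the robot and the scene stay as the last step left them, time stands still between calls to the robot, and variables do not carry over. Pictures are saved under pics/ and viewed, about 12 in all and at most 16, crops included, and the job is handed in when it is done.

Besides the shell and the picture viewer there is one more tool, called after "Emit:" as name(argument=value, ...) on one line, values as JSON. arm_command: Moves the arm, as the interface text tells. Its arguments: {"type":"object","properties":{"plan":{"type":"array","items":{"type":"array","items":{"type":"array","items":{"type":"number"}}}},"jaw":{"type":"number"},"newtons":{"type":"number"}},"required":["plan"]}

```bash
mkdir -p pics; ls; cat > h.py <<'E'
import numpy as np, cv2
from rig import sensors, get_image, workorder
def save(n,f,im=None):
    d=get_image(n); cv2.imwrite('pics/'+f,cv2.cvtColor(d['img'],cv2.COLOR_RGB2BGR)); return d
def ray(d,u,v,fish=False):
    x=(u-d['cx'])/d['fx'];y=(v-d['cy'])/d['fy']
    if fish:
        r=np.hypot(x,y); s=np.sin(r)/r if r>1e-9 else 1; c=np.array([x*s,-y*s,-np.cos(r)])
    else: c=np.array([x,-y,-1])
    T=np.array(d['T']); return T[:3,3],T[:3,:3]@c
def hit(d,u,v,z,fish=False):
    o,r=ray(d,u,v,fish); return o+r*(z-o[2])/r[2]
def proj(d,p,fish=False):
    T=np.array(d['T']); c=T[:3,:3].T@(np.array(p)-T[:3,3]); x,y,w=c[0],-c[1],-c[2]
    if fish:
        s=np.hypot(x,y); t=np.arctan2(s,w); k=t/s if s>1e-9 else 0; return d['cx']+d['fx']*x*k,d['cy']+d['fy']*y*k
    return d['cx']+d['fx']*x/w,d['cy']+d['fy']*y/w
E
python3 - <<'E'
from h import *
a=save('top','top0.png');b=save('scene','scene0.png')
im=np.hstack([cv2.imread('pics/top0.png')])
print({k:v for k,v in a.items() if k!='img'}); print(np.array(b['T'])[:3,3]); print(sensors.observe())
E
```

```text
pics
{'fx': 487.20729049762264, 'fy': 487.20729049762264, 'cx': 261.30483923423174, 'cy': 191.20816867523274, 'T': array([[-0.00789125,  0.99763457, -0.06828613,  0.42578716],
       [-0.99994375, -0.00738869,  0.00760915,  0.02349391],
       [ 0.0070866 ,  0.06834234,  0.99763676,  1.79651614],
       [ 0.        ,  0.        ,  0.        ,  1.        ]])}
[1.2565293  0.54331199 1.10508453]
{'time_s': 0.1, 'q': array([ 5.70515381e+01,  2.18371480e+01,  7.43801063e+01, -1.03375621e-03,
        8.38572199e+01, -1.23374009e+01]), 'qvel': array([ 0.01722605, -0.07911004, -0.11432852,  0.00950027,  0.12143147,
        0.01401111]), 'joint_efforts': array([ 3.43468957e-03, -4.49215043e+01, -2.31660050e+01, -1.49919642e-04,
        3.65033324e-03, -3.06921140e-05]), 'position': array([0.19350331, 0.51458744, 0.25577512]), 'tool_rot': array([[-6.91897350e-04,  3.52020091e-01,  9.35992188e-01],
       [-1.10051236e-03,  9.35991577e-01, -3.52020675e-01],
       [-9.99999155e-01, -1.27363314e-03, -2.60207631e-04]]), 'ft_force': array([ 1.0931436 , -0.16450748, -0.72659207]), 'wrist_torque': array([ 0.02978954,  0.00117275, -0.01970616]), 'grip_width': 0.08564252766645403}
```

View pics/top0.png

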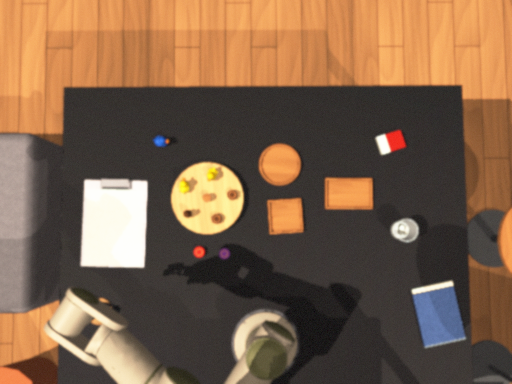

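View pics/scene0.png

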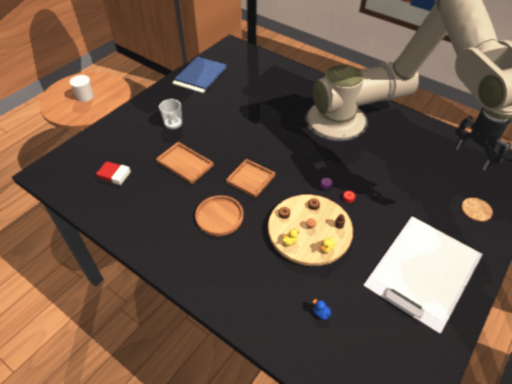

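```bash
python3 - <<'E'
from h import *
d=save('top','top1.png')
im=cv2.imread('pics/top1.png')
cv2.imwrite('pics/c1.png',cv2.resize(im[130:260,160:260],None,fx=6,fy=6,interpolation=cv2.INTER_CUBIC)[:600] if 0 else cv2.resize(im[150:250,165:265-10],None,fx=6,fy=6,interpolation=cv2.INTER_CUBIC))
for n,(u,v),z in [('susan',(207.5,198.5),.03),('knob',(208,198),.05),('duck1',(185,186),.06),('duck2',(214,174),.06),('discR',(233,195),.048),('discB',(218,218),.048),('pawn',(190,213),.07),('round',(280,165),.017),('sq',(285.5,216.5),.017),('obl',(349,194),.017),('tumb',(404,230),.08),('clip',(114,224),.004),('blueduck',(160,141),.03)]:
    print(n,hit(d,u,v,z).round(3))
hsv=cv2.cvtColor(im,cv2.COLOR_BGR2HSV)
m=cv2.inRange(hsv,(3,80,90),(20,255,255)); m[:140]=0;m[245:]=0;m[:,:255]=0;m[:,380:]=0
n,l,s,c=cv2.connectedComponentsWithStats(m)
for i in range(1,n):
    if s[i][4]>300:
        cs,_=cv2.findContours((l==i).astype('u1') if 0 else np.uint8(l==i),0,1)
        w=np.array([hit(d,p[0][0],p[0][1],.012)[:2] for p in max(cs,key=len)],np.float32)
        print(s[i],c[i],cv2.minAreaRect(w))
m=cv2.inRange(hsv,(20,40,120),(40,255,255));m[:150]=0;m[245:]=0;m[:,:165]=0;m[:,255:]=0
cs,_=cv2.findContours(m,0,1);w=np.array([hit(d,p[0][0],p[0][1],.03)[:2] for p in max(cs,key=cv2.contourArea)],np.float32);print(cv2.minEnclosingCircle(w),cv2.fitEllipse(w))
E
```

```text
susan [0.522 0.205 0.03 ]
knob [0.522 0.202 0.05 ]
duck1 [0.565 0.283 0.06 ]
duck2 [0.608 0.179 0.06 ]
discR [0.533 0.112 0.048]
discB [0.45  0.166 0.048]
pawn [0.469 0.263 0.07 ]
round [ 0.644 -0.06   0.017]
sq [ 0.454 -0.078  0.017]
obl [ 0.535 -0.311  0.017]
tumb [ 0.403 -0.491  0.08 ]
clip [0.432 0.55  0.004]
blueduck [0.733 0.379 0.03 ]
[ 258  143   43   43 1491] [279.08249497 164.10462777] ((0.648220419883728, -0.05623415857553482), (0.15500737726688385, 0.15580835938453674), 89.57440948486328)
[ 324  177   50   33 1622] [348.16831073 193.08014797] ((0.5391149520874023, -0.3101004660129547), (0.18040436506271362, 0.11789102852344513), 89.5608139038086)
[ 266  197   38   38 1287] [284.75058275 215.74358974] ((0.4575415551662445, -0.07529616355895996), (0.13157227635383606, 0.1314556747674942), 3.38740611076355)
((0.5244668126106262, 0.20720593631267548), 0.1283116191625595) ((0.5207968354225159, 0.20892176032066345), (0.24167104065418243, 0.25469115376472473), 153.61285400390625)
```

View pics/c1.png

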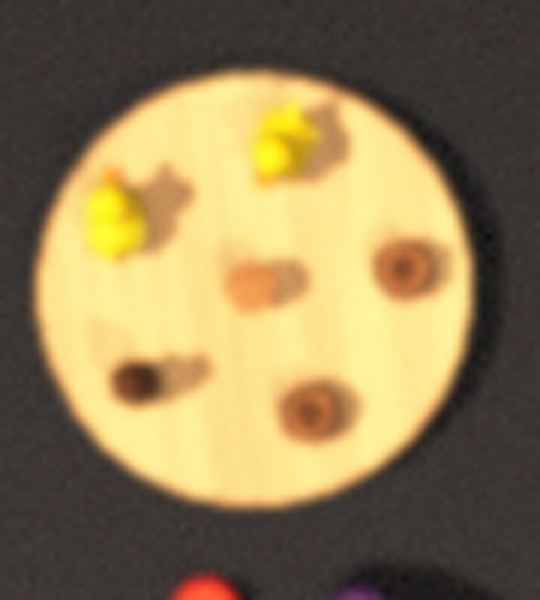

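Emit:
arm_command(plan=[[[-0.5,-1.5,3.5,0,0,0],[-1,-3,7,0,0,0],[-1.5,-4.5,10.5,0,0,0],[-1.8,-6,14,0,0,0],[-1.8,-7,16.6,0,0,0],[-1.8,-7,16.6,0,0,0],[-1.8,-7,16.6,0,0,0],[-1.8,-7,16.6,0,0,0],[-1.8,-7,16.6,0,0,0],[-1.8,-7,16.6,0,0,0]]])

```text
time_s: 1.15
position: [0.5238, 0.201, 0.3006]
tool_rot: [[0.0, 0.357, 0.934], [-0.001, 0.934, -0.357], [-1.0, -0.001, 0.0]]
ft_force: [-0.4, 0.6, -0.1]
grip_width: 0.0852
```

```bash
cat >> h.py <<'E'
def go(x,y,z,psi):
    "shift/turn in move units from measured pose to target, tool down, jaw axis at psi deg (mod 180)"
    s=sensors.observe();R=np.array(s['tool_rot']);d=R.T@(np.array([x,y,z])-s['position'])/.025
    from scipy.spatial.transform import Rotation as Ro
    best=None
    for k in (-360,-180,0,180,360):
        p=np.radians(psi+k);c,sn=np.cos(p),np.sin(p)
        G=np.array([[0,c,sn],[0,sn,-c],[-1,0,0]]);v=Ro.from_matrix(R.T@G).as_rotvec(degrees=True)/6
        if best is None or abs(v[0])<abs(best[0])-.01: best=v
    print('row',d.round(2),best.round(2),'q6',round(s['q'][5],1),'t',round(s['time_s'],1),'pos',s['position'].round(4),'psi',round(np.degrees(np.arctan2(R[1,1],R[0,1])),1),'w',round(s['grip_width'],4),'F',s['ft_force'].round(1))
E
python3 - <<'E'
from h import *
d=save('wrist','w1.png'); print({k:(v if k!='T' else np.array(v).round(3)) for k,v in d.items() if k!='img'})
go(.522,.205,.3,60)
for n,p in dict(susan=(.522,.205,.03),knob=(.522,.205,.057)).items(): print(n,np.round(proj(d,p,True),1))
E
```

```text
{'fx': 297.3186396354542, 'fy': 297.3186396354542, 'cx': 251.07669189961825, 'cy': 191.66461684167774, 'T': array([[ 0.358, -0.891, -0.278,  0.453],
       [ 0.934,  0.341,  0.107,  0.229],
       [-0.001, -0.298,  0.955,  0.419],
       [ 0.   ,  0.   ,  0.   ,  1.   ]])}
row [ 0.02  0.09 -0.04] [ 1.53 -0.01  0.01] q6 -60.1 t 1.2 pos [0.5222 0.2026 0.3006] psi 69.2 w 0.0855 F [ 0.1 -0.2  0.1]
susan [252.9 156.6]
knob [253.  160.6]
```

View pics/w1.png

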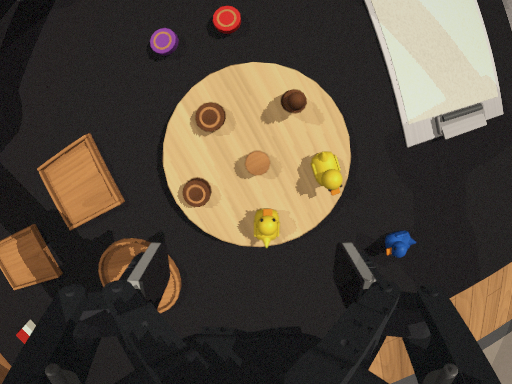

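```bash
python3 - <<'E'
from h import *
d=get_image('wrist')
im=cv2.cvtColor(d['img'],cv2.COLOR_RGB2BGR)
cv2.imwrite('pics/w2.png',cv2.resize(im[70:260,150:360],None,fx=3.5,fy=3.15,interpolation=cv2.INTER_CUBIC))
for n,u,v,z in [('susan',257,153,.03),('knob',258,162,.057),('disc1',210.5,117,.048),('disc2',197,192,.048),('pawn',294,101,.0715),('d1head',331,179,.0685),('d1beak',335,191,.066),('d1back',320,155,.05),('d2head',267,217,.0685),('d2beak',267,212,.066),('d2tail',267,243,.055)]:
    print(n,hit(d,u,v,z,True).round(4))
E
```

```text
susan [0.5175 0.2137 0.03  ]
knob [0.524 0.212 0.057]
disc1 [0.4507 0.1767 0.048 ]
disc2 [0.5346 0.1222 0.048 ]
pawn [0.4677 0.2775 0.0715]
d1head [0.5738 0.2907 0.0685]
d1beak [0.5917 0.2917 0.066 ]
d1back [0.5445 0.2894 0.05  ]
d2head [0.5924 0.1984 0.0685]
d2beak [0.587  0.2005 0.066 ]
d2tail [0.6342 0.1841 0.055 ]
```

View pics/w2.png

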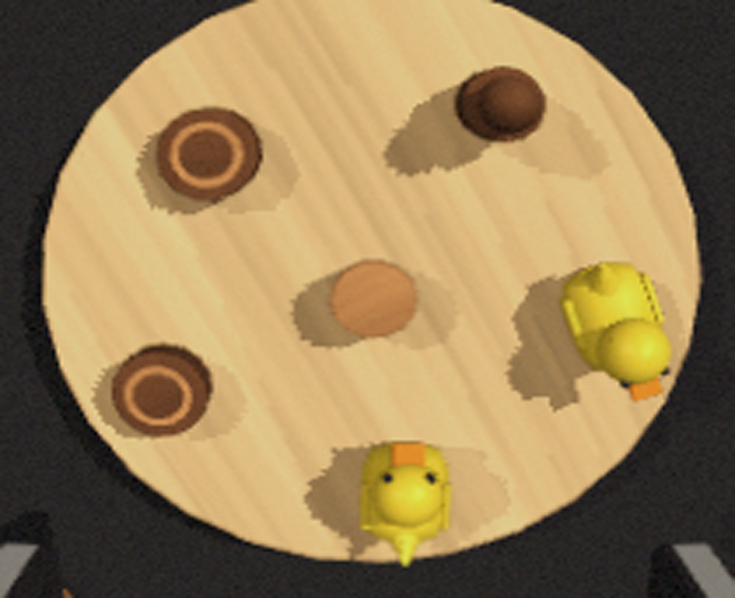

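```bash
python3 - <<'E'
from h import *
for n,f,roi in [('wrist',True,(50,250,150,360)),('top',False,(150,250,165,255))]:
    d=get_image(n); hsv=cv2.cvtColor(d['img'],cv2.COLOR_RGB2HSV)
    g=d['img'].astype(int); m=np.uint8((g[...,0]>90)&(g[...,0]-g[...,2]>25))
    k=np.zeros_like(m);k[roi[0]:roi[1],roi[2]:roi[3]]=1;m*=k
    cs,_=cv2.findContours(m,0,cv2.CHAIN_APPROX_NONE);c=max(cs,key=cv2.contourArea)
    w=np.array([hit(d,p[0][0],p[0][1],.03,f)[:2] for p in c])
    from scipy.optimize import least_squares
    r=least_squares(lambda q:np.hypot(w[:,0]-q[0],w[:,1]-q[1])-q[2],[.52,.2,.13],loss='soft_l1',f_scale=.002)
    print(n,r.x.round(4), np.abs(r.fun).mean().round(4))
    s=sensors.observe(); T=np.array(d['T']); R=np.array(s['tool_rot']); print('cam in tool',(R.T@(T[:3,3]-s['position'])).round(4))
    if f:
        for q in [(.522,.204,.057),(.4507,.1685,.048)]: print(np.round(proj(d,q,True),1))
go(.522,.205,.3,60)
E
```

```text
wrist [0.5275 0.2085 0.1289] 0.0004
cam in tool [-0.1183  0.0005 -0.0747]
[250.7 164.2]
[203.9 120.8]
top [0.499  0.2242 0.1552] 0.0117
cam in tool [-1.4953 -0.2037 -0.0252]
row [0.05 0.01 0.09] [ 1.57 -0.01  0.  ] q6 -60.0 t 1.4 pos [0.5197 0.2055 0.3011] psi 69.4 w 0.0851 F [-0.8  0.9  0.3]
```

Emit:
arm_command(plan=[[[1.5,-0.7,-0.7,0,0,0],[3,-1.4,-1.4,0,0,0],[4.8,-2.2,-2.2,0,0,0],[4.8,-2.2,-2.2,0,0,0],[4.8,-2.2,-2.2,0,0,0]]], jaw=0.25, newtons=40)

```text
time_s: 1.85
position: [0.4488, 0.1736, 0.1815]
tool_rot: [[-0.001, 0.351, 0.936], [0.0, 0.936, -0.351], [-1.0, -0.0, -0.001]]
ft_force: [0.1, 0.4, 0.3]
grip_width: 0.0644
```

```bash
python3 - <<'E'
from h import *
from scipy.spatial.transform import Rotation as Ro
for i in range(5):
    d=get_image('wrist'); s=sensors.observe(); T=np.array(d['T']);R=np.array(s['tool_rot'])
    print((R.T@(T[:3,3]-s['position'])).round(4),T[:3,3].round(4),s['position'].round(4),Ro.from_matrix(R.T@T[:3,:3]).as_rotvec(True).round(2),Ro.from_matrix(R).as_rotvec(True).round(2))
cv2.imwrite('pics/w3.png',cv2.cvtColor(d['img'],cv2.COLOR_RGB2BGR))
go(.4505,.173,.18,69.4)
print(np.round(proj(d,(.4505,.173,.048),True)))
E
```

```text
[-0.1176  0.0004 -0.0769] [0.3782 0.2011 0.3001] [0.4504 0.1737 0.1827] [-81.74 -81.65  60.24] [ 16.15  88.8  -16.07]
[-0.1182  0.0008 -0.0763] [0.3794 0.2011 0.301 ] [0.451  0.1737 0.1831] [-81.78 -81.77  60.21] [ 16.17  88.72 -16.05]
[-0.1185  0.001  -0.076 ] [0.3799 0.2011 0.3013] [0.4512 0.1736 0.1831] [-81.81 -81.84  60.19] [ 16.18  88.7  -16.06]
[-0.1187  0.0011 -0.0758] [0.38   0.201  0.3013] [0.451  0.1734 0.1828] [-81.83 -81.88  60.18] [ 16.19  88.73 -16.08]
[-0.1187  0.0011 -0.0757] [0.3799 0.2009 0.3011] [0.4508 0.1733 0.1826] [-81.83 -81.89  60.18] [ 16.19  88.77 -16.1 ]
row [ 0.1  -0.01 -0.01] [ 0.    0.03 -0.01] q6 -62.5 t 2.1 pos [0.4508 0.1733 0.1826] psi 69.4 w 0.0637 F [-0.1  0.7 -1.4]
[249. 187.]
```

View pics/w3.png

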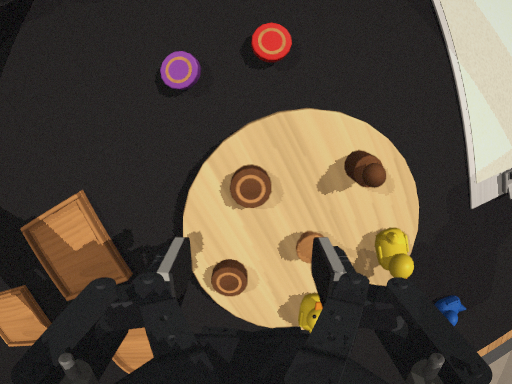

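Emit:
arm_command(plan=[[[1.5,0.05,0,0,0,0],[3,0.05,0,0,0,0],[4,0.05,0,0,0,0],[4.5,0.05,0,0,0,0],[4.8,0.05,0,0,0,0],[4.8,0.05,0,0,0,0]]])

```text
time_s: 2.7
position: [0.4504, 0.174, 0.0612]
tool_rot: [[-0.0, 0.352, 0.936], [-0.0, 0.936, -0.352], [-1.0, -0.0, -0.0]]
ft_force: [-0.0, -0.8, 0.6]
grip_width: 0.064
```

```bash
python3 - <<'E'
from h import *
go(.4505,.173,.06,69.4)
E
```

```text
row [ 0.05 -0.04  0.02] [-0. -0.  0.] q6 -62.3 t 2.7 pos [0.4504 0.174  0.0612] psi 69.4 w 0.064 F [-0.  -0.8  0.6]
```

Emit:
arm_command(plan=[[[0.1,0,0,0,0,0],[0.1,0,0,0,0,0],[0.1,0,0,0,0,0],[0.1,0,0,0,0,0],[0.1,0,0,0,0,0],[0.1,0,0,0,0,0]]], jaw=1.0)

```text
time_s: 3.3
position: [0.4505, 0.174, 0.0596]
tool_rot: [[0.002, 0.352, 0.936], [0.0, 0.936, -0.352], [-1.0, 0.001, 0.002]]
ft_force: [-0.3, -1.0, 6.4]
grip_width: 0.0363
```

Emit:
arm_command(plan=[[[-1,0,0,0,0,0],[-2.5,0,0,0,0,0],[-4,-0.5,0.8,0,0,0],[-4,-1.5,2.3,0,0,0],[-4,-2.5,4,0,0,0],[-4,-3.6,5.7,0,0,0],[-4,-4.7,7.4,0,0,0],[-4,-5.5,8.7,0,0,0],[-4,-5.9,9.3,0,0,0],[-4,-5.9,9.3,0,0,0]]])

```text
time_s: 4.3
position: [0.6166, -0.0482, 0.1584]
tool_rot: [[0.0, 0.355, 0.935], [-0.0, 0.935, -0.355], [-1.0, -0.0, 0.0]]
ft_force: [-0.5, 0.4, -1.2]
grip_width: 0.0362
```

```bash
python3 - <<'E'
from h import *
for i in range(6): d=get_image('wrist')
cv2.imwrite('pics/w4.png',cv2.cvtColor(d['img'],cv2.COLOR_RGB2BGR))
go(.617,-.046,.036,69.4)
im=d['img'].copy()
for a in np.linspace(0,6.28,60):
  for r,z in((.076,.017),(.070,.006)):
    u,v=proj(d,(.647+r*np.cos(a),-.058+r*np.sin(a),z),True); cv2.circle(im,(int(round(u)),int(round(v))),0,(0,255,0),1)
cv2.imwrite('pics/w4.png',cv2.cvtColor(im,cv2.COLOR_RGB2BGR))
E
```

```text
row [ 4.93 -0.02  0.08] [ 0.01 -0.   -0.  ] q6 -84.6 t 4.6 pos [ 0.6153 -0.0449  0.1591] psi 69.5 w 0.0359 F [-0.1 -0.8 -0.2]
```

View pics/w4.png

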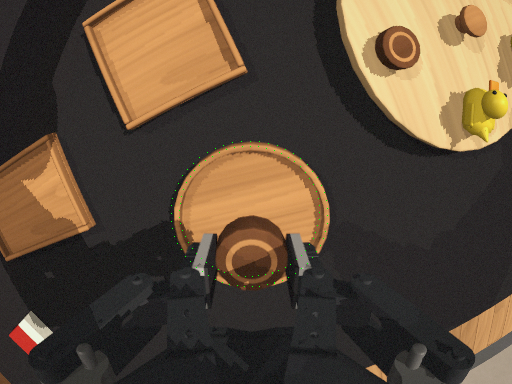

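Emit:
arm_command(plan=[[[1.5,0.1,0.1,0,0,0],[3,0.15,0.1,0,0,0],[4.2,0.15,0.1,0,0,0],[4.6,0.15,0.1,0,0,0],[4.86,0.15,0.1,0,0,0],[4.86,0.15,0.1,0,0,0]]])

```text
time_s: 5.2
position: [0.6197, -0.0432, 0.0379]
tool_rot: [[0.001, 0.352, 0.936], [-0.0, 0.936, -0.352], [-1.0, 0.0, 0.001]]
ft_force: [-0.3, -0.4, 0.2]
grip_width: 0.0363
```

Emit:
arm_command(plan=[[[0,0,0,0,0,0],[0,0,0,0,0,0],[0,0,0,0,0,0],[-0.5,0,0,0,0,0],[-1.5,0,0,0,0,0],[-3,0,0,0,0,0],[-5,0,0,0,0,0],[-5,0,0,0,0,0]]], jaw=0.3)

```text
time_s: 6.0
position: [0.6218, -0.0439, 0.1705]
tool_rot: [[0.013, 0.352, 0.936], [-0.004, 0.936, -0.352], [-1.0, 0.001, 0.014]]
ft_force: [-0.2, 0.5, -0.5]
grip_width: 0.0599
```

```bash
python3 - <<'E'
from h import *
go(.5346,.120,.18,69.4)
E
```

```text
row [-0.45  4.91 -5.57] [-0.    0.13 -0.01] q6 -84.3 t 6.0 pos [ 0.6218 -0.0439  0.1705] psi 69.4 w 0.0599 F [-0.2  0.5 -0.5]
```

Emit:
arm_command(plan=[[[-0.5,1.2,-1.4,0,0,0],[-0.6,2.5,-2.7,0,0,0],[-0.6,3.7,-4.1,0,0,0],[-0.6,4.6,-5.1,0,0,0],[-0.6,4.9,-5.5,0,0,0],[-0.6,4.9,-5.5,0,0,0],[-0.6,4.9,-5.5,0,0,0]]])

```text
time_s: 6.7
position: [0.5345, 0.1189, 0.1777]
tool_rot: [[0.001, 0.352, 0.936], [-0.0, 0.936, -0.352], [-1.0, 0.0, 0.001]]
ft_force: [0.2, -0.4, 0.3]
grip_width: 0.0599
```

```bash
cat >> h.py <<'E'
def look(f,marks=(),crop=None,fac=1):
    for i in range(6): d=get_image('wrist')
    im=cv2.cvtColor(d['img'],cv2.COLOR_RGB2BGR)
    for p in marks:
        u,v=proj(d,p,True); cv2.circle(im,(int(round(u)),int(round(v))),2,(0,255,0),-1)
    if crop: im=im[crop[0]:crop[1],crop[2]:crop[3]]
    cv2.imwrite('pics/'+f,cv2.resize(im,None,fx=fac,fy=fac,interpolation=cv2.INTER_CUBIC)); return d
E
python3 - <<'E'
from h import *
d=look('w5.png',[(.5346,.120,.048)])
go(.5346,.120,.061,69.4)
# disc centre: dark blob near mark
u,v=map(int,proj(d,(.5346,.120,.048),True)); g=d['img'].astype(int); m=np.uint8((g[...,0]<150)&(g[...,0]-g[...,2]>20)&(g[...,2]<90)); k=np.zeros_like(m);k[v-45:v+45,u-45:u+45]=1;m*=k
n,l,s,c=cv2.connectedComponentsWithStats(m); i=1+np.argmax(s[1:,4]); print(s[i],c[i],(u,v))
E
```

```text
row [4.65 0.05 0.  ] [-0.01 -0.    0.  ] q6 -69.2 t 7.0 pos [0.5342 0.119  0.1772] psi 69.3 w 0.0599 F [-0.2  0.2  0.7]
[229 170  43  44 758] [249.57651715 188.96306069] (251, 189)
```

View pics/w5.png

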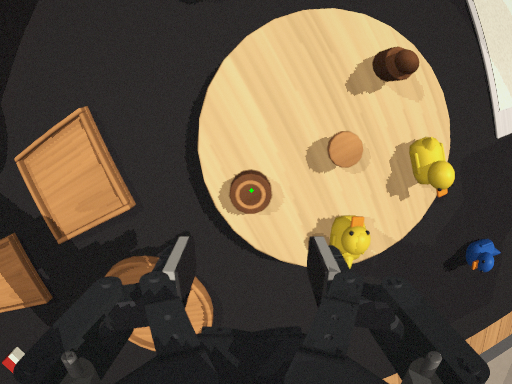

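Emit:
arm_command(plan=[[[1.5,0,0,0,0,0],[3,0,0,0,0,0],[4,0,0,0,0,0],[4.65,0,0,0,0,0],[4.65,0,0,0,0,0]]])

```text
time_s: 7.5
position: [0.533, 0.1193, 0.0591]
tool_rot: [[-0.004, 0.353, 0.936], [-0.0, 0.936, -0.353], [-1.0, -0.002, -0.004]]
ft_force: [-0.4, 0.2, 1.0]
grip_width: 0.0599
```

Emit:
arm_command(plan=[[[0,0,0,0,0,0],[0,0,0,0,0,0],[0,0,0,0,0,0],[0,0,0,0,0,0],[0,0,0,0,0,0],[-1,0,0,0,0,0],[-2.5,0,0,0,0,0],[-4,0,0,0,0,0]]], jaw=1.0)

```text
time_s: 8.3
position: [0.5334, 0.1197, 0.1624]
tool_rot: [[-0.001, 0.352, 0.936], [0.0, 0.936, -0.352], [-1.0, -0.0, -0.001]]
ft_force: [0.1, 0.6, -0.7]
grip_width: 0.0359
```

```bash
python3 - <<'E'
from h import *
go(.6786,-.0645,.16,69.4)
E
```

```text
row [ 0.09 -4.85  8.03] [-0.   -0.01  0.  ] q6 -69.2 t 8.3 pos [0.5334 0.1197 0.1624] psi 69.4 w 0.0359 F [ 0.1  0.6 -0.7]
```

Emit:
arm_command(plan=[[[0,-0.8,1.3,0,0,0],[0,-1.9,3.1,0,0,0],[0,-3,5,0,0,0],[0,-4,6.7,0,0,0],[0,-4.6,7.7,0,0,0],[0,-4.85,8,0,0,0],[0,-4.85,8,0,0,0],[0,-4.85,8,0,0,0],[0,-4.85,8,0,0,0]]])

```text
time_s: 9.2
position: [0.6777, -0.0627, 0.1615]
tool_rot: [[-0.0, 0.351, 0.937], [0.0, 0.937, -0.351], [-1.0, 0.0, -0.0]]
ft_force: [-0.1, -0.4, -0.2]
grip_width: 0.0361
```

```bash
python3 - <<'E'
from h import *
d=look('w6.png',[(.6486+.07*np.cos(a),-.0535+.07*np.sin(a),.006) for a in np.linspace(0,6.28,30)])
go(.6786,-.0645,.0375,69.4)
E
```

```text
row [ 4.95 -0.02  0.02] [ 0.  0. -0.] q6 -84.7 t 9.5 pos [ 0.6782 -0.0638  0.1613] psi 69.4 w 0.0358 F [ 1.1 -0.9 -0.2]
```

View pics/w6.png

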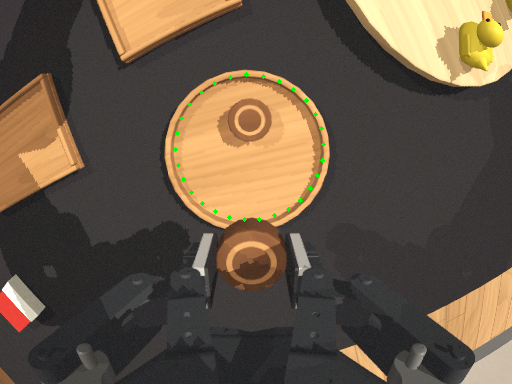

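Emit:
arm_command(plan=[[[1.5,0,0,0,0,0],[3,0,0,0,0,0],[4.2,0,0,0,0,0],[4.6,0,0,0,0,0],[4.92,0,0,0,0,0],[4.92,0,0,0,0,0]]])

```text
time_s: 10.1
position: [0.6789, -0.0643, 0.0394]
tool_rot: [[0.002, 0.352, 0.936], [-0.001, 0.936, -0.352], [-1.0, 0.0, 0.002]]
ft_force: [0.2, -0.6, -0.2]
grip_width: 0.0359
```

Emit:
arm_command(plan=[[[0,0,0,0,0,0],[0,0,0,0,0,0],[0,0,0,0,0,0],[-0.5,0,0,0,0,0],[-1.5,0,0,0,0,0],[-3,0,0,0,0,0],[-5,0,0,0,0,0],[-5.6,0,0,0,0,0]]], jaw=0.3)

```text
time_s: 10.9
position: [0.6797, -0.0645, 0.1852]
tool_rot: [[0.01, 0.352, 0.936], [-0.003, 0.936, -0.352], [-1.0, 0.001, 0.01]]
ft_force: [0.6, 0.0, -0.9]
grip_width: 0.0599
```

```bash
python3 - <<'E'
from h import *
go(.607,.19,.18,69.4)
E
```

```text
row [ 0.16  8.5  -6.31] [-0.    0.09 -0.01] q6 -84.7 t 10.9 pos [ 0.6797 -0.0645  0.1852] psi 69.4 w 0.0599 F [ 0.6  0.  -0.9]
```

Next duck 2 (near edge, tool nearby): hover and look at both ducks and the pawn.

Emit:
arm_command(plan=[[[0,1.5,-1.1,0,0,0],[0,3,-2.2,0,0,0],[0,4.5,-3.3,0,0,0],[0,6,-4.5,0,0,0],[0,7.5,-5.6,0,0,0],[0,8.5,-6.3,0,0,0],[0,8.5,-6.3,0,0,0],[0,8.5,-6.3,0,0,0]]])

```text
time_s: 11.7
position: [0.6057, 0.1905, 0.179]
tool_rot: [[0.001, 0.351, 0.936], [-0.0, 0.936, -0.351], [-1.0, 0.0, 0.001]]
ft_force: [-0.4, -0.6, -0.6]
grip_width: 0.0597
```

```bash
python3 - <<'E'
from h import *
d=look('w7.png',[(.607,.19,.058)],(60,260,170,400),3); go(.607,.19,.061,69.4)
np.save('T7.npy',d['T'])
E
```

```text
row [4.69 0.04 0.02] [-0.02 -0.    0.  ] q6 -62.6 t 12.0 pos [0.606  0.1892 0.1781] psi 69.3 w 0.0599 F [ 0.1 -0.1 -0.5]
```

View pics/w7.png

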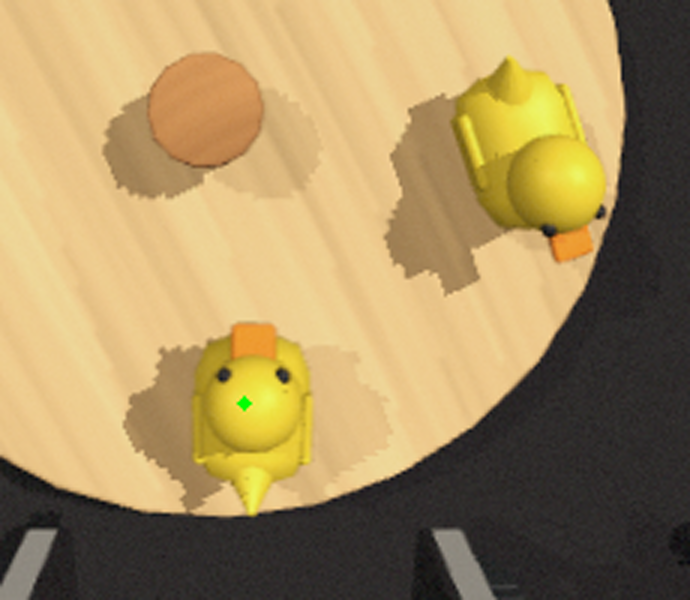

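Emit:
arm_command(plan=[[[1.5,0.1,0.1,0,0,0],[3,0.15,0.1,0,0,0],[4,0.15,0.1,0,0,0],[4.65,0.15,0.1,0,0,0],[4.65,0.15,0.1,0,0,0]]])

```text
time_s: 12.5
position: [0.6085, 0.1921, 0.0594]
tool_rot: [[-0.005, 0.353, 0.936], [-0.001, 0.936, -0.353], [-1.0, -0.002, -0.004]]
ft_force: [-0.4, 0.5, 0.5]
grip_width: 0.0596
```

Emit:
arm_command(plan=[[[0,0,0,0,0,0],[0,0,0,0,0,0],[0,0,0,0,0,0],[0,0,0,0,0,0],[0,0,0,0,0,0],[-1,0,0,0,0,0],[-2.5,0,0,0,0,0],[-4,0,0,0,0,0]]], jaw=1.0)

```text
time_s: 13.3
position: [0.609, 0.1927, 0.163]
tool_rot: [[-0.001, 0.352, 0.936], [-0.0, 0.936, -0.352], [-1.0, -0.0, -0.001]]
ft_force: [0.6, -0.2, -0.8]
grip_width: 0.0332
```

```bash
python3 - <<'E'
from h import *
d=get_image('top'); d['img']; 
w=get_image('wrist'); w['T']=np.load('T7.npy')
print('duck1',hit(w,344,110,.058,True).round(4))
go(.537,-.27,.17,90)
E
```

```text
duck1 [0.5666 0.2863 0.058 ]
row [ -0.15 -18.39   3.74] [-3.43  0.09 -0.03] q6 -62.4 t 13.4 pos [0.6112 0.1932 0.1677] psi 69.4 w 0.0331 F [1.  0.  0.9]
```

Emit:
arm_command(plan=[[[0,-1,0.2,1.2,0,0],[0,-2.5,0.5,2.4,0,0],[0,-4.3,0.9,3.6,0,0],[0,-6.3,1.3,4.8,0,0],[0,-8.3,1.7,6,0,0],[0,-10.3,2.1,7.2,0,0],[0,-12.3,2.5,8.4,0,0],[0,-14.3,3,9.6,0,0],[0,-16,3.4,10.8,0,0],[0,-17.5,3.7,11.6,0,0]]])

```text
time_s: 14.4
position: [0.541, -0.2519, 0.1613]
tool_rot: [[-0.0, 1.0, -0.01], [0.0, -0.01, -1.0], [-1.0, -0.0, -0.0]]
ft_force: [1.4, 0.3, -0.2]
grip_width: 0.0333
```

Emit:
arm_command(plan=[[[0,0,0,0,0,0],[0,0,0,0,0,0],[0,0,0,0,0,0]]])

```text
time_s: 14.7
position: [0.542, -0.2481, 0.1616]
tool_rot: [[-0.001, 1.0, -0.002], [0.001, -0.002, -1.0], [-1.0, -0.001, -0.001]]
ft_force: [-0.2, -0.4, 0.4]
grip_width: 0.0329
```

```bash
python3 - <<'E'
from h import *
m=[(.538+x,-.311+y,.006) for x in (-.05,0,.05) for y in (-.08,0,.08)]+[(.457+x,-.0755+y,.006) for x in (-.055,0,.055) for y in (-.055,0,.055)]
d=look('w8.png',m); go(.538,-.273,.0375,0)
E
```

```text
row [ 4.98 -0.16  0.98] [-0.02  0.   -0.  ] q6 -35.8 t 15.0 pos [ 0.5421 -0.2486  0.1619] psi -0.1 w 0.033 F [-0.1  0.9 -0.1]
```

View pics/w8.png

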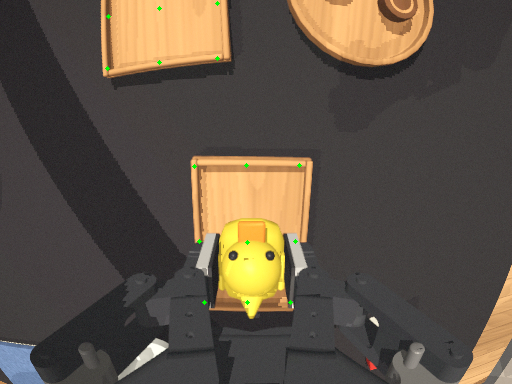

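Emit:
arm_command(plan=[[[0.8,-0.1,0.5,0,0,0],[2,-0.12,1,0,0,0],[3.3,-0.12,1,0,0,0],[4.3,-0.12,1,0,0,0],[4.7,-0.12,1,0,0,0],[4.97,-0.12,1,0,0,0],[4.97,-0.12,1,0,0,0]]])

```text
time_s: 15.7
position: [0.5393, -0.2743, 0.0393]
tool_rot: [[0.001, 1.0, -0.003], [-0.001, -0.003, -1.0], [-1.0, 0.001, 0.001]]
ft_force: [-3.2, 2.2, 4.1]
grip_width: 0.0335
```

Emit:
arm_command(plan=[[[0,0,0,0,0,0],[0,0,0,0,0,0],[0,0,0,0,0,0],[-0.5,0,0,0,0,0],[-1.5,0,0,0,0,0],[-3,0,0,0,0,0],[-5,0,0,0,0,0],[-5.6,0,0,0,0,0]]], jaw=0.35)

```text
time_s: 16.5
position: [0.54, -0.2751, 0.1839]
tool_rot: [[0.007, 1.0, -0.004], [-0.006, -0.004, -1.0], [-1.0, 0.007, 0.006]]
ft_force: [-0.5, -0.0, -0.3]
grip_width: 0.0553
```

```bash
python3 - <<'E'
from h import *
go(.5666,.2863,.18,88)
E
```

```text
row [  0.04   0.98 -22.46] [-1.47e+01  9.00e-02 -1.00e-02] q6 -38.0 t 16.5 pos [ 0.54   -0.2751  0.1839] psi -0.2 w 0.0553 F [-0.5 -0.  -0.3]
```

Emit:
arm_command(plan=[[[0,0.1,-1.5,-1.4,0,0],[0,0.2,-3.4,-2.8,0,0],[0,0.3,-5.3,-4.2,0,0],[0,0.4,-7.2,-5.6,0,0],[0,0.5,-9.1,-7,0,0],[0,0.6,-11,-8.4,0,0],[0,0.7,-12.9,-9.8,0,0],[0,0.8,-14.8,-11.2,0,0],[0,0.9,-16.7,-12.6,0,0],[0,0.9,-18.5,-14,0,0]]])

```text
time_s: 17.5
position: [0.563, 0.1903, 0.1787]
tool_rot: [[0.001, 0.102, 0.995], [0.0, 0.995, -0.102], [-1.0, 0.0, 0.001]]
ft_force: [0.4, -0.6, -0.4]
grip_width: 0.0553
```

```bash
python3 - <<'E'
from h import *
go(.5666,.2863,.18,88)
E
```

```text
row [-0.05  3.83 -0.25] [-0.64  0.01 -0.  ] q6 -76.9 t 17.5 pos [0.563  0.1903 0.1787] psi 84.1 w 0.0553 F [ 0.4 -0.6 -0.4]
```

Emit:
arm_command(plan=[[[0,1.5,-0.1,-0.65,0,0],[0,3,-0.2,-0.65,0,0],[0,3.85,-0.25,-0.65,0,0],[0,3.85,-0.25,-0.65,0,0],[0,3.85,-0.25,-0.65,0,0]]])

```text
time_s: 18.0
position: [0.5672, 0.2844, 0.1781]
tool_rot: [[0.0, 0.04, 0.999], [-0.0, 0.999, -0.04], [-1.0, -0.0, 0.0]]
ft_force: [-0.8, -0.0, 0.0]
grip_width: 0.0555
```

```bash
python3 - <<'E'
from h import *
d=look('w9.png',[(.5666,.2863,.058)],(90,290,100,366),3); go(.5666,.2863,.061,88); np.save('T9.npy',d['T'])
E
```

```text
row [ 4.67  0.1  -0.04] [-0.06  0.    0.  ] q6 -71.7 t 18.3 pos [0.5675 0.2837 0.1778] psi 87.6 w 0.0555 F [-0.  -0.1 -0.2]
```

View pics/w9.png

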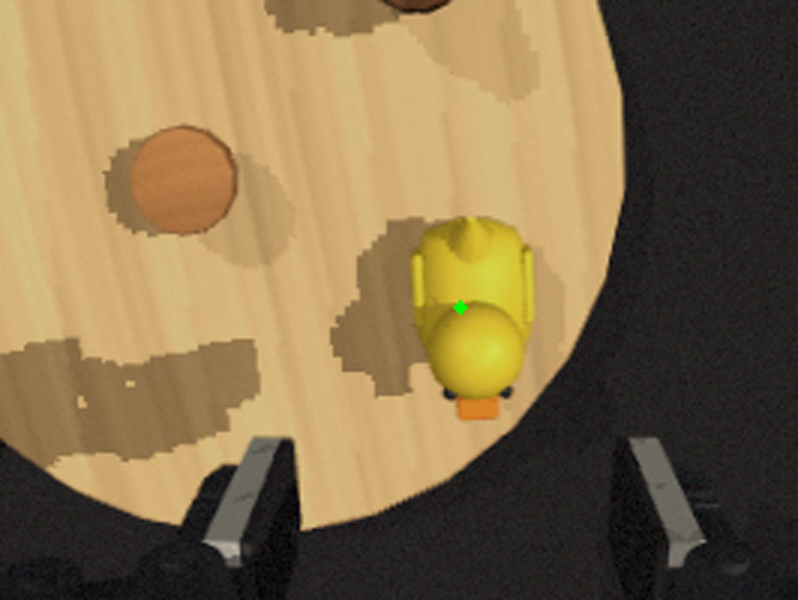

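Emit:
arm_command(plan=[[[1.5,0.2,-0.1,0,0,0],[3,0.26,-0.1,0,0,0],[4,0.26,-0.1,0,0,0],[4.65,0.26,-0.1,0,0,0],[4.65,0.26,-0.1,0,0,0]]])

```text
time_s: 18.8
position: [0.5641, 0.2903, 0.0591]
tool_rot: [[-0.004, 0.041, 0.999], [-0.001, 0.999, -0.041], [-1.0, -0.002, -0.004]]
ft_force: [0.1, -0.2, -0.1]
grip_width: 0.0559
```

Emit:
arm_command(plan=[[[0,0,0,0,0,0],[0,0,0,0,0,0],[0,0,0,0,0,0],[0,0,0,0,0,0],[0,0,0,0,0,0],[-1,0,0,0,0,0],[-2.5,0,0,0,0,0],[-4.2,0,0,0,0,0]]], jaw=1.0)

```text
time_s: 19.6
position: [0.5645, 0.2909, 0.1669]
tool_rot: [[-0.002, 0.04, 0.999], [-0.001, 0.999, -0.04], [-1.0, -0.001, -0.002]]
ft_force: [0.6, 0.7, -0.6]
grip_width: 0.0332
```

```bash
python3 - <<'E'
from h import *
go(.5395,-.349,.165,0)
E
```

```text
row [  0.1  -25.62   0.04] [ 1.461e+01 -1.000e-02  2.000e-02] q6 -71.1 t 19.6 pos [0.5645 0.2909 0.1669] psi 87.7 w 0.0332 F [ 0.6  0.7 -0.6]
```

Emit:
arm_command(plan=[[[0,-1,0,1.2,0,0],[0,-2.7,0,2.6,0,0],[0,-4.6,0,4,0,0],[0,-6.5,0,5.4,0,0],[0,-8.4,0,6.8,0,0],[0,-10.3,0,8.2,0,0],[0,-12.2,0,9.6,0,0],[0,-14.1,0,11,0,0],[0,-16,0,12.4,0,0],[0,-17.9,0,13.6,0,0]]])

```text
time_s: 20.6
position: [0.5465, -0.1579, 0.1667]
tool_rot: [[0.0, 0.995, 0.1], [-0.0, 0.1, -0.995], [-1.0, 0.0, 0.0]]
ft_force: [0.4, -0.1, -0.0]
grip_width: 0.0328
```

```bash
python3 - <<'E'
from h import *
go(.5395,-.35,.165,0)
E
```

```text
row [ 0.07 -1.05  7.62] [ 0.96  0.   -0.  ] q6 -33.8 t 20.6 pos [ 0.5465 -0.1579  0.1667] psi 5.8 w 0.0328 F [ 0.4 -0.1 -0. ]
```

Emit:
arm_command(plan=[[[0,-0.3,1.9,1,0,0],[0,-0.5,3.8,1,0,0],[0,-0.8,5.7,1,0,0],[0,-1,7,1,0,0],[0,-1.05,7.6,1,0,0],[0,-1.05,7.6,1,0,0],[0,-1.05,7.6,1,0,0]]])

```text
time_s: 21.3
position: [0.5411, -0.3464, 0.1663]
tool_rot: [[-0.0, 1.0, 0.002], [0.001, 0.002, -1.0], [-1.0, -0.0, -0.001]]
ft_force: [0.3, 0.7, 0.2]
grip_width: 0.0331
```

```bash
python3 - <<'E'
from h import *
m=[(.5395+x,-.311+y,.006) for x in (-.05,.05) for y in (-.08,.08)]
d=look('w10.png',m); go(.5395,-.35,.0375,0)
E
```

```text
row [ 5.16 -0.07  0.13] [ 0.03  0.   -0.  ] q6 -43.3 t 21.6 pos [ 0.5413 -0.3468  0.1666] psi 0.2 w 0.0333 F [-0.8 -0.6 -1.2]
```

View pics/w10.png

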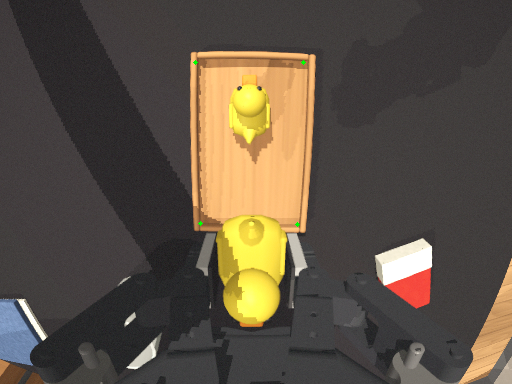

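Emit:
arm_command(plan=[[[1,-0.05,0.13,0,0,0],[2.5,-0.05,0.13,0,0,0],[3.8,-0.05,0.13,0,0,0],[4.6,-0.05,0.13,0,0,0],[4.9,-0.05,0.13,0,0,0],[5.17,-0.05,0.13,0,0,0],[5.17,-0.05,0.13,0,0,0]]])

```text
time_s: 22.3
position: [0.5403, -0.3512, 0.0387]
tool_rot: [[0.002, 1.0, 0.002], [-0.002, 0.002, -1.0], [-1.0, 0.002, 0.002]]
ft_force: [-0.1, -0.3, -0.2]
grip_width: 0.033
```

Emit:
arm_command(plan=[[[0,0,0,0,0,0],[0,0,0,0,0,0],[0,0,0,0,0,0],[-0.5,0,0,0,0,0],[-1.5,0,0,0,0,0],[-3,0,0,0,0,0],[-5,0,0,0,0,0],[-5.8,0,0,0,0,0]]], jaw=0.35)

```text
time_s: 23.1
position: [0.5407, -0.3517, 0.1882]
tool_rot: [[0.006, 1.0, 0.002], [-0.006, 0.002, -1.0], [-1.0, 0.006, 0.006]]
ft_force: [-0.3, 0.2, -0.2]
grip_width: 0.0559
```

```bash
python3 - <<'E'
from h import *
d=get_image('wrist'); d['T']=np.load('T7.npy')
# pawn was not in crop 7: use w5-like frame pixel from w3 (375,174) -> rely on 88 mm ring too
go(.467,.272,.18,69.4)
E
```

```text
row [  0.19  -2.92 -24.97] [-11.55   0.11  -0.02] q6 -43.6 t 23.1 pos [ 0.5411 -0.3521  0.19  ] psi 0.1 w 0.0556 F [-0.3 -1.5  2.3]
```

Emit:
arm_command(plan=[[[0,-0.2,-1.5,0,0,0],[0,-0.4,-3.4,0,0,0],[0,-0.6,-5.3,0,0,0],[0,-0.8,-7.2,0,0,0],[0,-1,-9.1,0,0,0],[0,-1.3,-11,0,0,0],[0,-1.5,-12.9,0,0,0],[0,-1.7,-14.8,0,0,0],[0,-1.9,-16.7,0,0,0],[0,-2.1,-18.6,0,0,0]]])

```text
time_s: 24.15
position: [0.486, 0.1158, 0.1826]
tool_rot: [[0.001, 1.0, 0.001], [0.0, 0.001, -1.0], [-1.0, 0.001, -0.0]]
ft_force: [1.7, -0.4, -0.3]
grip_width: 0.0553
```

Emit:
arm_command(plan=[[[0,-0.2,-1.8,0,0,0],[0,-0.5,-3.7,0,0,0],[0,-0.7,-5.5,0,0,0],[0,-0.8,-6.4,0,0,0],[0,-0.8,-6.4,0,0,0],[0,-0.8,-6.4,0,0,0]]])

```text
time_s: 24.75
position: [0.4661, 0.2738, 0.1822]
tool_rot: [[0.0, 1.0, 0.002], [-0.0, 0.002, -1.0], [-1.0, 0.0, 0.0]]
ft_force: [-0.5, -0.2, 0.5]
grip_width: 0.0554
```

```bash
python3 - <<'E'
from h import *
d=look('w11.png',[(.467,.272,.0715)]); go(.467,.272,.0615,0)
E
```

```text
row [4.83 0.02 0.04] [ 0.  0. -0.] q6 17.8 t 25.1 pos [0.4666 0.2731 0.1822] psi 0.0 w 0.0558 F [-0.7 -0.1  0.6]
```

View pics/w11.png

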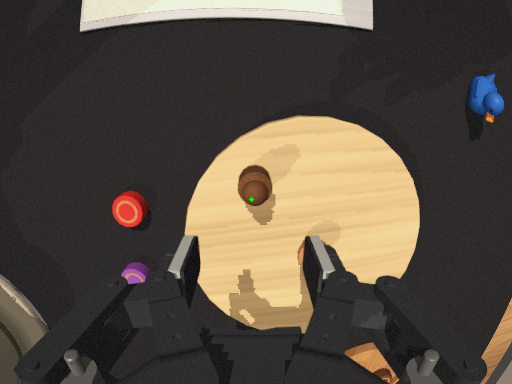

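Emit:
arm_command(plan=[[[1.5,0.16,-0.2,0,0,0],[3,0.16,-0.2,0,0,0],[4,0.16,-0.2,0,0,0],[4.83,0.16,-0.2,0,0,0],[4.83,0.16,-0.2,0,0,0]]])

```text
time_s: 25.55
position: [0.4694, 0.278, 0.0591]
tool_rot: [[-0.005, 1.0, 0.001], [-0.002, 0.001, -1.0], [-1.0, -0.005, 0.002]]
ft_force: [0.2, 0.6, 0.0]
grip_width: 0.0553
```

Emit:
arm_command(plan=[[[0,0,0,0,0,0],[0,0,0,0,0,0],[0,0,0,0,0,0],[0,0,0,0,0,0],[0,0,0,0,0,0],[-1,0,0,0,0,0],[-2.5,0,0,0,0,0],[-4.2,0,0,0,0,0]]], jaw=1.0)

```text
time_s: 26.35
position: [0.4698, 0.2787, 0.1674]
tool_rot: [[-0.002, 1.0, 0.001], [-0.0, 0.001, -1.0], [-1.0, -0.002, 0.0]]
ft_force: [0.3, -0.1, -1.0]
grip_width: 0.0286
```

```bash
python3 - <<'E'
from h import *
go(.458,-.0755,.165,3)
E
```

```text
row [ 0.1  -0.49 14.17] [-0.49  0.    0.02] q6 18.2 t 26.4 pos [0.4698 0.2787 0.1674] psi 0.1 w 0.0286 F [ 0.3 -0.1 -1. ]
```

Emit:
arm_command(plan=[[[0,-0.1,1,0,0,0],[0,-0.2,2.7,0,0,0],[0,-0.3,4.6,0,0,0],[0,-0.3,6.5,0,0,0],[0,-0.4,8.4,0,0,0],[0,-0.4,10.3,0,0,0],[0,-0.5,12.2,0,0,0],[0,-0.5,13.5,0,0,0],[0,-0.5,14.1,0,0,0],[0,-0.5,14.1,0,0,0]]])

```text
time_s: 27.35
position: [0.4584, -0.0753, 0.1667]
tool_rot: [[0.001, 1.0, -0.001], [-0.001, -0.001, -1.0], [-1.0, 0.001, 0.001]]
ft_force: [-0.3, 0.7, -0.1]
grip_width: 0.0287
```

```bash
python3 - <<'E'
from h import *
m=[(.458+x,-.0755+y,.006) for x in (-.055,.055) for y in (-.055,.055)]
d=look('w12.png',m); go(.458,-.0755,.0375,0)
E
```

```text
row [ 5.16 -0.01  0.11] [ 0.03 -0.   -0.  ] q6 -23.9 t 27.6 pos [ 0.4583 -0.0727  0.1664] psi 0.2 w 0.0289 F [ 0.2  0.5 -0.9]
```

View pics/w12.png

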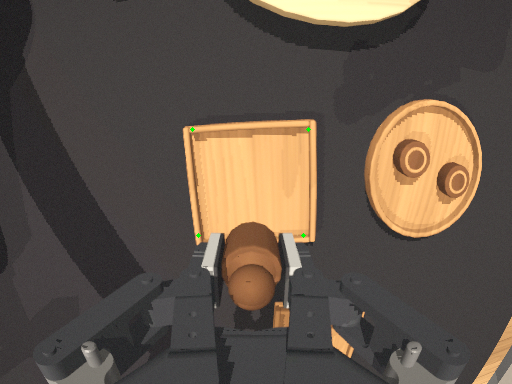

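Emit:
arm_command(plan=[[[1,0.1,0.15,0,0,0],[2.5,0.12,0.15,0,0,0],[3.8,0.12,0.15,0,0,0],[4.6,0.12,0.15,0,0,0],[4.9,0.12,0.15,0,0,0],[5.18,0.12,0.15,0,0,0],[5.18,0.12,0.15,0,0,0]]])

```text
time_s: 28.35
position: [0.4617, -0.0772, 0.0373]
tool_rot: [[0.001, 1.0, 0.002], [-0.0, 0.002, -1.0], [-1.0, 0.001, 0.0]]
ft_force: [0.3, -0.7, 0.6]
grip_width: 0.0288
```

Emit:
arm_command(plan=[[[0,0,0,0,0,0],[0,0,0,0,0,0],[0,0,0,0,0,0],[-0.5,0,0,0,0,0],[-1.5,0,0,0,0,0],[-3,0,0,0,0,0],[-5,0,0,0,0,0],[-7,0,0,0,0,0],[-9,0,2,0,0,0],[-9,0,4,0,0,0]]], jaw=0.35)

```text
time_s: 29.35
position: [0.4622, -0.1615, 0.2628]
tool_rot: [[0.007, 1.0, 0.005], [-0.004, 0.005, -1.0], [-1.0, 0.007, 0.004]]
ft_force: [0.5, -0.5, -0.8]
grip_width: 0.0557
```

```bash
python3 - <<'E'
from h import *
d=look('w13.png'); go(.458,-.0755,.0375,0)
E
```

```text
row [ 8.81 -0.11 -3.4 ] [ 0.02 -0.01  0.01] q6 -33.3 t 29.6 pos [ 0.4612 -0.1607  0.2578] psi 0.1 w 0.0556 F [-0.4  0.4 -0. ]
```

View pics/w13.png

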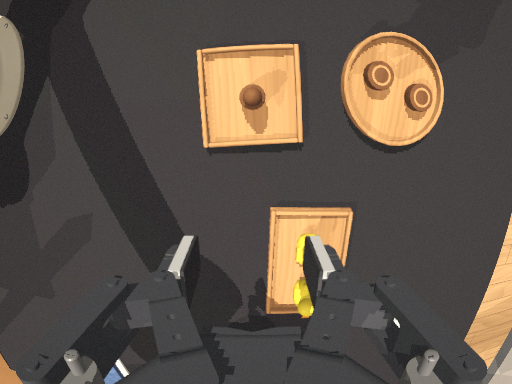

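```bash
python3 - <<'E'
from h import *
d=get_image('top');a=cv2.imread('pics/top0.png')[...,::-1].astype(int);g=d['img'].astype(int)
y=np.uint8((g[...,0]>150)&(g[...,1]>140)&(g[...,2]<90))
y[:,:320]=0
n,l,s,c=cv2.connectedComponentsWithStats(y)
for i in range(1,n):
    if s[i][4]>5: print('yellow',s[i],(hit(d,*c[i],.045)-[.5395,-.311,0]).round(3))
for nm,(r0,r1,c0,c1) in dict(tumbler=(210,250,382,425),clip=(172,275,75,155)).items(): print(nm,np.abs(g-a)[r0:r1,c0:c1].mean().round(2))
s=get_image('scene');b=cv2.imread('pics/scene0.png')[...,::-1].astype(int);S=s['img'].astype(int)
for nm,(r0,r1,c0,c1) in dict(tumbler=(92,135,150,190),clip=(215,330,360,485)).items(): print('scene',nm,np.abs(S-b)[r0:r1,c0:c1].mean().round(2))
Y=np.uint8((S[...,0]>150)&(S[...,1]>140)&(S[...,2]<90));Y[:,260:]=0
n,l,st,c=cv2.connectedComponentsWithStats(Y);print(st[1:],[np.round(proj(s,(.5395,-.311+o,.03)),1) for o in(-.039,.038)],[(np.round(proj(s,(.5395,-.311-.039,z)))) for z in (.006,.058)])
E
```

```text
yellow [320   0   5  30 127] [0.658 0.091 0.045]
yellow [331   0  12  64 327] [0.599 0.035 0.045]
yellow [ 355    0   36   85 1517] [ 0.557 -0.073  0.045]
yellow [397   0  27  85 880] [ 0.568 -0.238  0.045]
yellow [ 425    0   58   98 1063] [ 0.524 -0.405  0.045]
yellow [464   0   6   6  17] [ 0.703 -0.447  0.045]
yellow [476   1   3   5   6] [ 0.701 -0.485  0.045]
yellow [492   0  12  46 171] [ 0.638 -0.564  0.045]
yellow [500   0   2   5   7] [ 0.704 -0.574  0.045]
yellow [505   0   7  99 432] [ 0.538 -0.597  0.045]
yellow [390   8   4  21  33] [ 0.64  -0.164  0.045]
yellow [483  13   7  28  84] [ 0.615 -0.516  0.045]
yellow [329  29   2   5   8] [0.598 0.065 0.045]
yellow [391  31   3   6   9] [ 0.588 -0.167  0.045]
yellow [489  41  13  51 202] [ 0.464 -0.542  0.045]
yellow [389  43   7   6  18] [ 0.54  -0.165  0.045]
yellow [503  48   2  26  28] [ 0.483 -0.577  0.045]
yellow [420  57   3   4   6] [ 0.493 -0.272  0.045]
yellow [490  75  17  24 117] [ 0.379 -0.56   0.045]
yellow [392  84   7   1   7] [ 0.396 -0.172  0.045]
yellow [433  84   6   1   6] [ 0.396 -0.321  0.045]
yellow 
[... 2449 characters left out ...]
 3   2   3]
 [253 192   1   1   1]
 [214 201   2   1   2]
 [210 202   1   1   1]
 [218 202   1   1   1]
 [220 202   4   4   8]
 [204 207   1   2   2]
 [202 209   1   1   1]
 [208 212   1   1   1]
 [211 212   2   1   2]
 [214 213   1   1   1]
 [198 214   1   1   1]
 [216 215   1   1   1]
 [223 218   1   1   1]
 [227 218   1   1   1]
 [229 218   3   1   3]
 [217 221   1   1   1]
 [232 221   4   4   9]
 [198 222   1   1   1]
 [220 223   1   4   4]
 [229 223   1   1   1]
 [215 225   1   1   1]
 [213 227   1   1   1]
 [211 228   1   1   1]
 [220 229   1   1   1]
 [208 230   1   1   1]
 [210 231   1   1   1]] [array([175.6, 152.5]), array([191.6, 161.8])] [array([176., 157.]), array([174., 147.])]
```

Emit:
arm_command(plan=[[[0,1,1.5,0,0,0],[0,2,3.2,0,0,0],[0,3,5,0,0,0],[0,3,6.8,0,0,0],[0,3,8.6,0,0,0],[0,3,10,0,0,0],[0,3,10,0,0,0]]])

```text
time_s: 30.45
position: [0.5363, -0.4145, 0.2563]
tool_rot: [[-0.002, 1.0, -0.001], [0.001, -0.001, -1.0], [-1.0, -0.002, -0.001]]
ft_force: [1.1, 0.3, -0.8]
grip_width: 0.0556
```

```bash
python3 - <<'E'
from h import *
d=look('w14.png'); g=d['img'].astype(int)
hsv=cv2.cvtColor(d['img'],cv2.COLOR_RGB2HSV)
for nm,lo,hi in [('yel',(24,150,90),(35,255,255)),('orange',(8,210,150),(18,255,255))]:
    n,l,s,c=cv2.connectedComponentsWithStats(cv2.inRange(hsv,lo,hi))
    for i in range(1,n):
        if s[i][4]>15 and s[i][1]<300: print(nm,s[i],c[i].round(1))
for nm,y,h in(('duck2',-.274,1),('duck1',-.351,-1)):
    for k,o,z in(('head',.010,.0445),('beak',.028,.042),('tail',-.027,.03),('bodytop',-.012,.034)): print(nm,k,np.round(proj(d,(.5395,y+h*o,z),True),1))
go(.54,-.42,.26,0)
E
```

```text
yel [238  34  31  43 991] [253.3  55.2]
yel [239  95  30  43 948] [253.7 117.1]
duck2 head [252.9  41.1]
duck2 beak [253.   26.4]
duck2 tail [252.8  74.6]
duck2 bodytop [252.8  61.4]
duck1 head [252.7 126.9]
duck1 beak [252.6 142.5]
duck1 tail [252.7  94.2]
duck1 bodytop [252.7 107.1]
row [-0.05  0.1   0.41] [ 0.03  0.   -0.  ] q6 -47.5 t 30.8 pos [ 0.5374 -0.4099  0.2587] psi 0.2 w 0.0552 F [-0.1  0.1  0.3]
```

```bash
python3 -c "
from rig import workorder
print(workorder.close_job())"
```

```text
the job is handed in; nothing more can be done
None
```

All five pieces are in their trays, and I handed the job in at about 31 s on the robot's clock. Both discs are in the round tray, both ducks in the oblong tray and the pawn in the square tray. No verdict came back.

- **Discs and pawn:** the last picture I viewed shows the discs lying flat side by side and the pawn upright near the centre of its tray.
- **Ducks:** I saw the first duck standing after it was placed. The second was partly hidden in the last picture, and I had used all 16 views. So I compared the yellow outlines of both ducks with where upright ducks should appear, and they agreed to within a few pixels.
- **Tumbler and clipboard:** I could not confirm by measurement that they stayed put. My before-and-after image comparison was inconclusive because shadows had changed; the tumbler areas differed by 13 and 6 grey levels. The arm never went close to either one, and I saw no contact forces on the way.
- **Forces:** the highest wrist force reported was about 6 N, while gripping the first disc. The limit is 120 N.

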